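# Trip the housing cover over the turn-over ramp

## Robot

A 6-joint arm with a two-finger parallel gripper is mounted at the origin on the work surface. World frame = base frame: x ahead of the robot, y to its left, z up, the work surface at z = 0. Lengths are in m, angles in rad, forces in N, time in s.
With the tool pointing down it reaches from about 0.275 to 0.85 m from the base axis. Payload 5.2 kg.
Tool frame: the origin (TCP) lies between the finger pads; the fingertips stand 8 mm ahead of it and the grasp point (between the pads) lies 11 mm behind it; z points along the fingers, y is the direction in which the jaws open and shut (so a half turn about z gives the same grasp; the last joint's range is limited). The gripper opens to 85 mm and grips with 20 to 120 N. Pads are 22 mm wide; open, the fingers measure 114 mm over their backs; the gripper's body (76 mm by 85 mm) begins 54 mm behind the grasp point. The pads swing forward as they close: fully open they stand 13 mm farther back than shut.
Start: joints at [-1.542, 0.259, 1.535, -0, 1.348, -0.203], TCP at [0.126, -0.535, 0.239] pointing down, gripper open.
Joint ranges: [-3.14, 3.14], [-0.91, 2.08], [0.19, 2.58], [-1.22, 4.36], [0.22, 2.71], [-3.12, 3.12]. Speed limits (rad/s): [2.57, 2.57, 3.14, 3.14, 3.14, 3.14].

## Interface

Orientations are given as a unit quaternion [x, y, z, w].
In Python, from workcell import * gives the robot as it stands.
- The arm moves only by the shell command python3 -m jog 'ROWS' [FORCE]. ROWS is JSON, a list of rows, each an object with "gripper": the finger opening in m, from 0 to 0.0854; "slide": the shift along the world's x, y, z in m, a list of three; "spin": the turn about the world's z in rad. In form: [{"gripper": gripper, "slide": [dx, dy, dz], "spin": spin}, ...]. A call has exactly 8 rows; each row is the pose to reach, as a shift and turn from the pose commanded when the call began; what a row does not reach only later rows make up. A row lasts 1/8 s, in which the tool goes at most 62.5 mm and 10.7 degrees, less where a joint would pass 70% of its speed; a pose out of reach is approached as far as the arm can. A call with a gripper value outside its range is refused whole. The fingers move at their own pace and stop on an object; FORCE is the grip in N (left out, the last holds). Time passes only in rows, so rows that repeat a pose let the fingers close, or fill a call up. It gives the time, the measured TCP pose, the force and the opening at its end, in the units of the state.
- state(): the state, without advancing time (a new reading comes with each control period).
- grab_frame(name): name is "scene" or "top"; returns a dict with "pixels" (480x640x3 uint8, blue, green, red), "z_map" (480x640 float32, m along the optical axis (not along the pixel's ray), 0 where there is no reading), "mtx" (3x3 intrinsics, pixels), "distortion" ([k1, k2, p1, p2, k3] as OpenCV has them; the pictures are not rectified), "T" (4x4, takes a point from camera to world coordinates). Camera axes: x right, y up, looking along -z (the intrinsics and any distortion apply to the point x, -y, -z); pixel columns grow to the right and rows downward; lengths in m; the calibration is good to about 2 mm. A picture is of the moment at which its call begins.
- sign_off(): hands the job in, once; it reports no verdict.
Trained networks look in a picture, given as the dict that the camera call returned (one of the last four; its "shot" number tells which), for a name from the list of things; names that differ only in an ending like _2 or _b are one class to them, and where a whole thing is asked for, a point or a joint stands for the part that bears it (a point fixed in the world has none). Each returns a list of dicts, best first, with "conf" (0 to 1); they miss things now and then, are a little off and sometimes report something else, mostly with a low value. They report only what shows in the picture. A call takes as long as a camera call.
- spot_in(picture, target): "rect" ([centre column, centre row, width, height] in pixels, round what is visible of it).
- silhouettes(picture, target): "region" (480x640 bool, what is visible of it) and "rect" ([centre column, centre row, width, height] in pixels, round what is visible of it).
The state is a dict: "time_s": time; "joint_pos": joint angles; "dq": joint speeds; "effort": joint torques, N m; "eef_pos": TCP position; "tool_rot": TCP orientation; "contact_force": force on the tool from outside, world axes, zero at the start; "torque": the same for the moment, N m; "finger_gap": finger opening in m.
Only numpy, scipy, OpenCV 4.12 (cv2) and the standard library are available. Lean on these libraries where they do the work, as an engineer would, in place of code of your own. Each camera call takes 0.05 s, during which the arm holds its last target.

## Task

Take the wide metal housing cover from the sloping rack and use the turn-over ramp to flip it: let it drop, lower end first, over the ramp's top edge so that it trips on the edge, turns over by itself and comes to rest flat on the ramp's catch slope with its black pad facing up. Leave the narrow cover and everything else on the bench where it is.

Things in the scene. Friction and masses are not known exactly. Their poses are not given: they have to be found in the camera images.
- cover_center (a point): centre of the wide housing cover: aluminium plate 120 x 64 x 6 mm with a black rubber pad 104 x 48 x 4 mm on the middle of one face (10 mm in all, some 150 g). x along the length, y the width, z out of the bare face; the metal spans z -1 to +5 mm from here. It starts pad down in the rack, tilted 35 degrees: x points up the slope, the -x end is at the rack's lip
- cover: the same wide cover, with the origin on the pad's outer face, 5 mm below the centre along z; axes as above
- narrow_cover_center (a point): centre of the narrow cover lying beside it in the rack: the same make and length, but 38 mm wide; not to be used
- rack: fixed grey steel rack 230 mm wide: a plane sloping at 35 degrees with a 13 mm lip at its lower end. The two covers lie on it side by side, lengths up the slope, centres 100 mm or more apart, either one in either half. Origin: centre of its foot on the table; -x is downhill, x and y are level. The plane is 24 mm above the table at the lip, 110 mm at its top
- ramp: fixed aluminium turn-over ramp: a level trip edge on top of an upright back sheet, a catch slope below. Origin: on the table under the middle of the edge; -x is downhill, y along the edge. The slope starts 98 mm above the table, falls at 18 degrees over 240 mm to 20 mm, is 124 mm wide between side walls 38 mm high and ends at a stop 26 mm high
- ramp_edge (a point): middle of the top of the trip edge, a round steel bar 10 mm thick, 124 mm long, its top 243 mm above the table; nothing of the ramp is higher. The catch slope begins 145 mm below it. Axes as ramp
- ramp_drop (a point): where the centre of the cover should be when let go, bare face up, square to the edge within 4 degrees, one end pointing down the ramp (to -x) and tilted down 35 degrees: 34 mm downhill of and 25 mm above the top of the edge (5 mm either way is fine). It falls some 40 mm, its upper half strikes the edge, and it turns over once. Open the fingers evenly, keep still till it lands
- screwdriver: loose screwdriver 190 mm long, lying flat; bystander
- spool: loose solder spool, 60 mm across, 44 mm high; bystander
- flux: loose white flux bottle, 48 mm across, 115 mm high; bystander
- tray: loose black parts tray 100 x 150 x 30 mm; bystander
- heatsink: loose finned heat sink 100 x 62 x 33 mm; bystander
- meter: loose hand-held multimeter 165 x 80 x 34 mm, lying flat; bystander

How it is judged:
On the way, in this order (a step that is already met when the one before it is completed fails the run):
1. the cover is let go at the ramp's trip edge, its centre no lower than 60 mm below the top of the edge (contact force between the fingers and cover below 0.05 N and z of cover_center in the frame of ramp above 0.183 m and x of cover_center in the frame of ramp between -0.13 and 0.05 m and y of cover_center in the frame of ramp between -0.06 and 0.06 m and angle between cover_center's own z axis and vertical below 1.1 rad).
2. untouched by the fingers, the cover stands on end over the catch slope as it turns over (contact force between the fingers and cover below 0.05 N and angle between cover_center's own z axis and vertical between 1.3 and 2 rad and x of cover_center in the frame of ramp between -0.25 and 0.02 m).
At the end, for the whole second after the job is handed in: The wide cover is at rest on the catch slope between the side walls and above the stop, bare metal face down and black pad up, lying flat on the slope to within about 10 degrees, released; the narrow cover and the other loose things are within 30 mm of where they began (contact force between the fingers and cover below 0.05 N and angle between cover_center's own z axis and vertical above 2.65 rad and x of cover_center in the frame of ramp between -0.24 and 0 m and y of cover_center in the frame of ramp between -0.062 and 0.062 m and z of cover_center in the frame of ramp below 0.125 m and linear speed of cover below 0.02 m/s and distance of each of narrow_cover_center, screwdriver, spool, flux, tray, heatsink, meter from where it was at the start of the episode below 0.03 m); the robot touches nothing.
It fails at once if a bystander is moved by more than 50 mm (distance of any of narrow_cover_center, screwdriver, spool, flux, tray, heatsink, meter from where it was at the start of the episode above 0.05 m).
It also fails if it takes over 34 s, if anything falls off the work surface, if the arm or the gripper's body presses on something with over 40 N, if the wrist force passes 120 N, or if a joint passes its speed limit or range.

## Working session

There is one attempt and no reset: what is moved stays moved. The work goes in short steps, Python scripts to look and compute and a shell command to move; the robot and the scene stay as the last step left them, time stands still between calls to the robot, and variables do not carry over. Pictures are saved under pics/ and viewed, and the job is handed in when it is done.

```bash
ls; mkdir -p pics
python3 - <<'E'
from workcell import *
import cv2,numpy as np
s=state()
print({k:np.round(v,4).tolist() for k,v in s.items()})
for n in("scene","top"):
    f=grab_frame(n)
    cv2.imwrite(f"pics/{n}0.png",f["pixels"]); np.savez(f"{n}0.npz",**{k:f[k] for k in("pixels","z_map","mtx","distortion","T")})
    print(n,f["mtx"].round(1).tolist(),f["distortion"],np.round(f["T"],3).tolist())
    for t in("cover","narrow_cover_center","rack","ramp"):
        for d in silhouettes(f,t)[:2]: print(t,round(d["conf"],2),np.round(d["rect"],1))
E
```

```text
pics
{'time_s': 0.0, 'joint_pos': [-1.5418, 0.2593, 1.5361, -0.0, 1.348, -0.2028], 'dq': [0.0007, -0.0011, -0.0006, -0.0003, 0.0008, -0.0003], 'effort': [0.0022, -44.6031, -29.0567, 0.0002, 0.0117, -0.0], 'eef_pos': [0.1264, -0.5347, 0.2385], 'tool_rot': [0.9933, 0.1156, 0.0001, -0.0009], 'contact_force': [0.3538, 0.023, 0.9138], 'torque': [0.0309, -0.0386, -0.002], 'finger_gap': 0.0857}
scene [[606.0, 0.0, 324.4], [0.0, 606.0, 254.0], [0.0, 0.0, 1.0]] [0.06097245 0.         0.         0.         0.        ] [[-0.72, -0.569, 0.398, 1.127], [0.694, -0.587, 0.417, 0.62], [-0.004, 0.576, 0.817, 1.399], [0.0, 0.0, 0.0, 1.0]]
cover 0.56 [433.8 344.1  53.2  27.7]
narrow_cover_center 0.86 [400.5 379.8  43.6  23.3]
rack 0.64 [421.1 377.8 114.9 103.3]
ramp 0.94 [297.6 273.2 109.3 114. ]
top [[523.9, 0.0, 321.5], [0.0, 523.9, 236.6], [0.0, 0.0, 1.0]] [-0.06606502  0.          0.          0.          0.        ] [[0.028, 0.992, -0.119, 0.37], [-0.999, 0.025, -0.023, -0.023], [-0.02, 0.12, 0.993, 1.324], [0.0, 0.0, 0.0, 1.0]]
cover 0.85 [193.3 254.9  48.4  27.7]
narrow_cover_center 0.73 [198.2 206.   48.3  22.2]
rack 0.96 [192.3 229.6  72.2 103.3]
ramp 0.64 [363.6 221.5 131.3 100.4]
```

View pics/scene0.png

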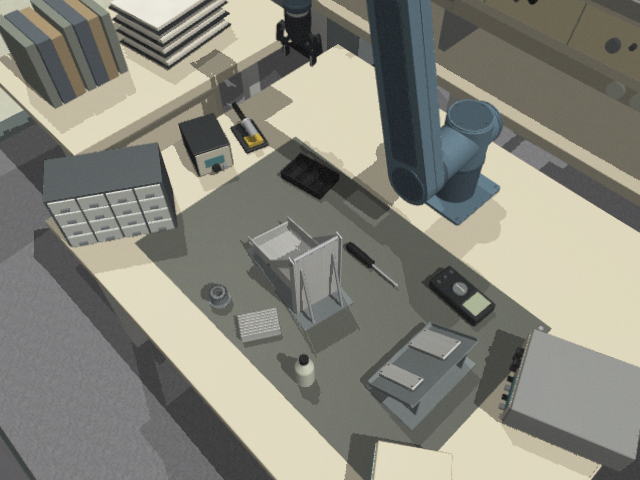

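View pics/top0.png

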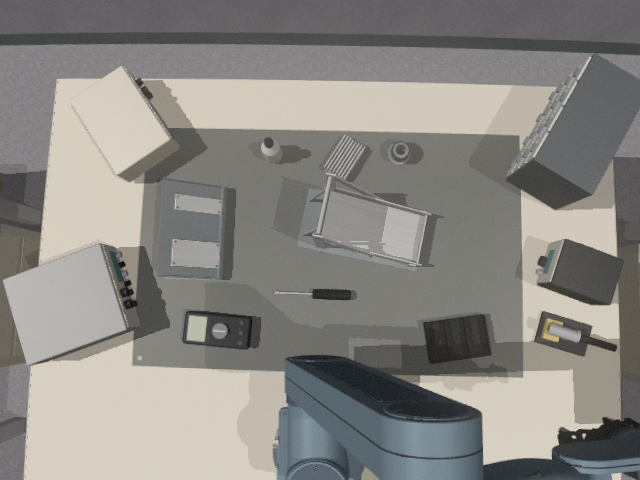

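```bash
cat > h.py <<'E'
import cv2,numpy as np
def cloud(f):
    h,w=f["z_map"].shape
    u,v=np.meshgrid(np.arange(w),np.arange(h))
    p=cv2.undistortPoints(np.stack([u,v],-1).reshape(-1,1,2).astype(np.float64),f["mtx"],f["distortion"]).reshape(h,w,2)
    z=f["z_map"]
    c=np.stack([p[...,0]*z,-p[...,1]*z,-z],-1)
    W=c@f["T"][:3,:3].T+f["T"][:3,3]
    W[z==0]=np.nan
    return W
def plane(P,it=6):
    P=P[~np.isnan(P).any(1)]
    for _ in range(it):
        c=np.median(P,0) if _==0 else P.mean(0)
        n=np.linalg.svd(P-P.mean(0),full_matrices=False)[2][2]; c=P.mean(0)
        r=(P-c)@n; P=P[abs(r)<max(2.5*np.median(abs(r)),.0015)]
    if n[2]<0:n=-n
    return c,n,np.std((P-c)@n),P
E
python3 - <<'E'
from workcell import *
from h import *
for n in("scene","top"):
    f=grab_frame(n);W=cloud(f); np.save(f"W_{n}.npy",W)
    for t in("cover","narrow_cover_center","rack","ramp"):
        ds=silhouettes(f,t)
        if not ds: print(n,t,"none");continue
        m=ds[0]["region"]; np.save(f"m_{n}_{t}.npy",m)
        P=W[m]; c,nn,s,Q=plane(P)
        print(n,t,round(ds[0]["conf"],2),"c",c.round(4),"n",nn.round(3),"tilt",np.degrees(np.arccos(nn[2])).round(1),"az",np.degrees(np.arctan2(nn[1],nn[0])).round(1),"sd",s.round(4),len(P),len(Q),"pts median",np.nanmedian(P,0).round(3))
        if t!="ramp" :
            q=Q[:,:2].astype(np.float32); print("   rect",cv2.minAreaRect((Q-c)[:,:2].astype(np.float32)))
        else:
            v=cv2.resize(f["pixels"][150:340,230:470],None,fx=3,fy=3); cv2.imwrite(f"pics/ramp_{n}.png",v)
    print("table z", np.nanmedian(W[...,2][(abs(W[...,0]-.45)<.03)&(abs(W[...,1]-.2)<.05)]))
f=np.load("top0.npz")["pixels"]; cv2.imwrite("pics/rack_top.png",cv2.resize(f[170:290,140:250],None,fx=5,fy=5))
E
```

```text
scene cover 0.64 c [0.4736 0.3146 0.069 ] n [-0.002 -0.58   0.814] tilt 35.5 az -90.2 sd 0.0015 890 749 pts median [0.474 0.316 0.07 ]
   rect ((-0.0004863739013671875, -0.0013528838753700256), (0.06678114086389542, 0.10595261305570602), 0.13533654808998108)
scene narrow_cover_center 0.95 c [0.5946 0.3155 0.0696] n [-0.011 -0.577  0.816] tilt 35.3 az -91.1 sd 0.0014 599 460 pts median [0.596 0.318 0.071]
   rect ((-0.0005590654909610748, -0.0035985782742500305), (0.039808109402656555, 0.10295736789703369), 0.4642212688922882)
scene rack 0.74 c [0.5488 0.3502 0.0486] n [ 0.098 -0.164  0.982] tilt 11.0 az -59.1 sd 0.0385 5038 5022 pts median [0.551 0.365 0.043]
   rect ((-0.01872313767671585, -0.01650693267583847), (0.15228645503520966, 0.244781032204628), 89.58667755126953)
scene ramp 0.6 c [ 0.5661 -0.0565  0.0791] n [ 0.972 -0.206  0.113] tilt 83.5 az -12.0 sd 0.0465 6985 6898 pts median [ 0.569 -0.003  0.051]
table z 0.001131677824957933
top cover 0.78 c [0.4721 0.3124 0.0672] n [-0.    -0.581  0.814] tilt 35.5 az -90.0 sd 0.0018 1272 1018 pts median [0.472 0.314 0.068]
   rect ((-3.824383020401001e-05, -0.0005898848176002502), (0.0643915981054306, 0.0989326760172844), 0.2717198431491852)
top narrow_cover_center 0.57 c [0.5948 0.3137 0.0676] n [ 0.009 -0.58   0.814] tilt 35.5 az -89.2 sd 0.0018 750 629 pts median [0.595 0.313 0.067]
   rect ((-0.0002502910792827606, -0.0015995018184185028), (0.03845043107867241, 0.09871121495962143), 0.031459957361221313)
top rack 0.66 c [0.539  0.3394 0.0737] n [-0.001 -0.579  0.816] tilt 35.4 az -90.1 sd 0.0017 4420 2946 pts median [0.539 0.334 0.07 ]
   rect ((-0.007259801030158997, -0.010582312941551208), (0.1264621466398239, 0.2373899668455124), 89.62428283691406)
top ramp 0.86 c [ 0.5493 -0.1204  0.0578] n [-0.28  -0.25   0.927] tilt 22.0 az -138.3 sd 0.0085 8149 5276 pts median [ 0.55  -0.086  0.056]
table z 0.00040322912132095823
```

Run:
```python
from h import *
for n in("scene","top"):
    W=np.load(f"W_{n}.npy"); 
    box=(W[...,0]>.3)&(W[...,0]<.75)&(W[...,1]<.15)&(W[...,1]>-.3)
    m=box&(W[...,2]>.225)&(W[...,2]<.27)
    v,u=np.where(m); P=W[m]
    print(n,len(P),P.min(0).round(3),P.max(0).round(3),"px",u.min(),u.max(),v.min(),v.max())
    c=P.mean(0);d=np.linalg.svd(P-c,full_matrices=False)[2][0]; t=(P-c)@d
    print("c",c.round(4),"d",d.round(3),"az",np.degrees(np.arctan2(d[1],d[0])),"t",t.min(),t.max(),"mid",(c+d*(t.min()+t.max())/2).round(4),"z95",np.percentile(P[:,2],[50,80,95]))
    # slope: from catch slope points
    m=box&np.load(f"m_{n}_ramp.npy")&(W[...,2]>.03)&(W[...,2]<.095)
    P=W[m]
    # ransac for tilt 18
    rng=np.random.default_rng(0);best=None
    for _ in range(3000):
        a=P[rng.choice(len(P),3,False)];nn=np.cross(a[1]-a[0],a[2]-a[0]);L=np.linalg.norm(nn)
        if L<1e-5: continue
        nn/=L; nn*=np.sign(nn[2])
        if abs(np.degrees(np.arccos(nn[2]))-18)>6: continue
        k=(abs((P-a[0])@nn)<.003)
        if best is None or k.sum()>best.sum():best=k
    c,nn,s,Q=plane(P[best]); print("slope c",c.round(4),"n",nn.round(3),"tilt",np.degrees(np.arccos(nn[2])).round(1),"az",np.degrees(np.arctan2(nn[1],nn[0])).round(1),len(Q)); print(cv2.minAreaRect((Q)[:,:2].astype(np.float32)))
```

```text
scene 418 [ 0.499 -0.027  0.225] [0.638 0.027 0.25 ] px 287 341 233 269
c [0.5714 0.0037 0.2372] d [ 0.984 -0.181 -0.002] az -10.409671744122328 t -0.07294245573566571 0.06879916012769728 mid [0.5693 0.004  0.2372] z95 [0.23884208 0.24265002 0.24536006]
slope c [ 0.5323 -0.1501  0.0472] n [-0.053 -0.27   0.961] tilt 16.0 az -101.0 728
((0.5496608018875122, -0.10451363027095795), (0.23164881765842438, 0.1344081610441208), 79.86555480957031)
top 354 [ 0.497 -0.031  0.225] [0.639 0.022 0.248] px 312 339 173 239
c [ 0.5678 -0.001   0.2405] d [-0.983  0.181 -0.003] az 169.57719137573986 t -0.07224694245240865 0.07105319184617356 mid [ 0.5684 -0.0011  0.2405] z95 [0.24130027 0.24336687 0.24505388]
slope c [ 0.5521 -0.1061  0.0632] n [-0.057 -0.297  0.953] tilt 17.6 az -100.9 3146
((0.5479965209960938, -0.10794351994991302), (0.2204650342464447, 0.12870028614997864), 79.57157897949219)
```

View pics/ramp_top.png

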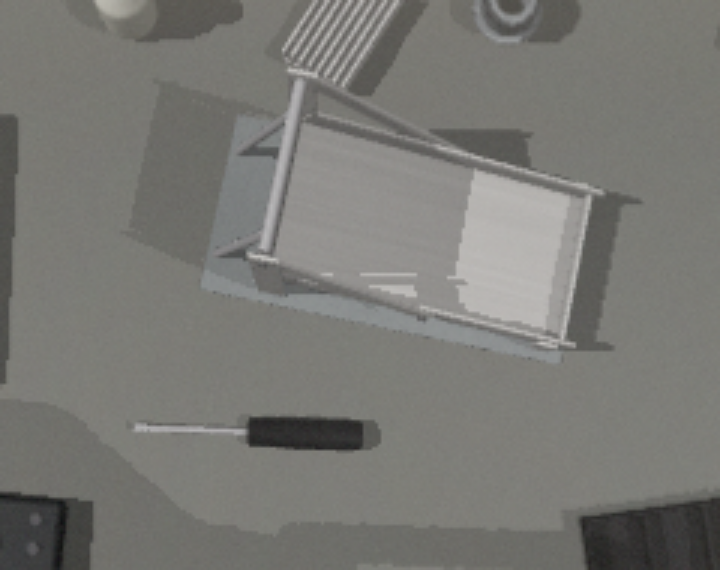

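View pics/rack_top.png

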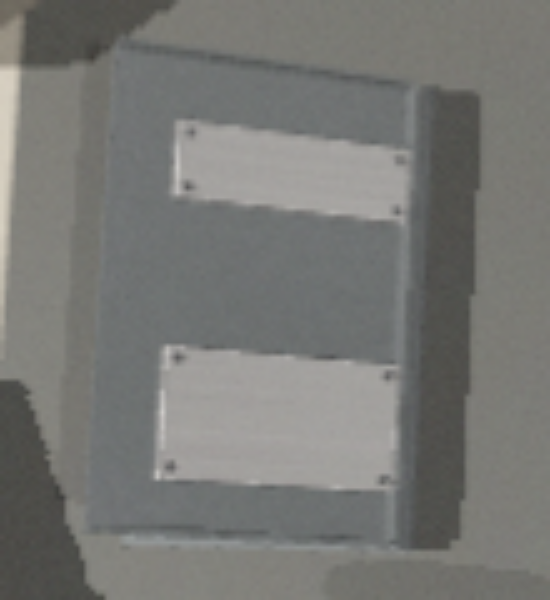

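```bash
python3 -m jog '[{"gripper":0.085,"slide":[0.034,0.044,0.012],"spin":0.08},{"gripper":0.085,"slide":[0.068,0.088,0.024],"spin":0.16},{"gripper":0.085,"slide":[0.102,0.132,0.036],"spin":0.24},{"gripper":0.085,"slide":[0.136,0.176,0.048],"spin":0.32},{"gripper":0.085,"slide":[0.170,0.220,0.060],"spin":0.40},{"gripper":0.085,"slide":[0.204,0.264,0.072],"spin":0.48},{"gripper":0.085,"slide":[0.238,0.308,0.084],"spin":0.56},{"gripper":0.085,"slide":[0.272,0.352,0.090],"spin":0.64}]' 80
python3 - <<'E'
from h import *
for n in("scene","top"):
    W=np.load(f"W_{n}.npy"); 
    m=(W[...,0]>.3)&(W[...,0]<.75)&(W[...,1]<.15)&(W[...,1]>-.3)&(W[...,2]>.2395)&(W[...,2]<.27)
    P=W[m]; P=P[(P[:,0]>.52)&(P[:,0]<.62)]
    c=np.median(P,0); a=np.polyfit(P[:,0],P[:,1],1); print(n,len(P),c.round(4),np.degrees(np.arctan(a[0])),"y at .5685",np.polyval(a,.5685),P[:,2].max())
E
```

```text
time_s: 2.0
eef_pos: [0.3994, -0.1819, 0.3303]
tool_rot: [0.906, 0.423, 0.0, 0.001]
contact_force: [0.0, -0.4, -0.3]
finger_gap: 0.0849
scene 132 [0.5724 0.003  0.2424] -10.166297921336684 y at .5685 0.003393150422405622 0.24956995797451653
top 180 [ 0.569  -0.0007  0.2423] -10.501760906228634 y at .5685 -0.0004129256185249758 0.2464088925148522
```

```bash
python3 -m jog '[{"gripper":0.085,"slide":[0.000,0.060,0],"spin":0.09},{"gripper":0.085,"slide":[0.000,0.120,0],"spin":0.18},{"gripper":0.085,"slide":[0.005,0.180,0],"spin":0.27},{"gripper":0.085,"slide":[0.015,0.240,0],"spin":0.36},{"gripper":0.08,"slide":[0.03,0.300,0],"spin":0.45},{"gripper":0.074,"slide":[0.045,0.360,-0.01],"spin":0.54},{"gripper":0.074,"slide":[0.06,0.415,-0.03],"spin":0.62},{"gripper":0.074,"slide":[0.073,0.460,-0.06],"spin":0.698}]'
python3 -m jog '[{"gripper":0.074,"slide":[0,0.033,-0.03],"spin":0},{"gripper":0.074,"slide":[0,0.033,-0.06],"spin":0},{"gripper":0.074,"slide":[0,0.033,-0.09],"spin":0},{"gripper":0.074,"slide":[0,0.033,-0.12],"spin":0},{"gripper":0.074,"slide":[0,0.033,-0.15],"spin":0},{"gripper":0.074,"slide":[0,0.033,-0.16],"spin":0},{"gripper":0.074,"slide":[0,0.033,-0.16],"spin":0},{"gripper":0.074,"slide":[0,0.033,-0.16],"spin":0}]'
python3 - <<'E'
from workcell import *
from h import *
s=state();print({k:np.round(v,4).tolist() for k,v in s.items()})
f=grab_frame("scene");g=grab_frame("top")
np.save("Wh.npy",cloud(f)); 
cv2.imwrite("pics/hov.png",cv2.resize(f["pixels"][270:430,330:500],None,fx=4.5,fy=3.7*1.0))
cv2.imwrite("pics/hovt.png",cv2.resize(g["pixels"][170:290,140:260],None,fx=5,fy=5))
E
```

```text
time_s: 3.0
eef_pos: [0.4721, 0.2794, 0.2696]
tool_rot: [0.706, 0.708, 0.001, 0.001]
contact_force: [1.3, -0.4, 0.3]
finger_gap: 0.0741
time_s: 4.0
eef_pos: [0.4723, 0.3101, 0.1106]
tool_rot: [0.707, 0.707, 0.001, 0.0]
contact_force: [0.4, -0.0, 0.2]
finger_gap: 0.074
{'time_s': 4.0, 'joint_pos': [0.3835, 0.4004, 1.6704, -0.0, 1.0685, 0.3846], 'dq': [-0.0009, -0.006, -0.0008, -0.0021, -0.0012, 0.001], 'effort': [-0.0055, -47.8834, -24.5295, -0.0004, 0.0201, 0.0], 'eef_pos': [0.4723, 0.3101, 0.1106], 'tool_rot': [0.7075, 0.7067, 0.0011, 0.0004], 'contact_force': [0.3531, -0.012, 0.1623], 'torque': [0.0059, -0.0033, 0.0197], 'finger_gap': 0.074}
```

View pics/hov.png

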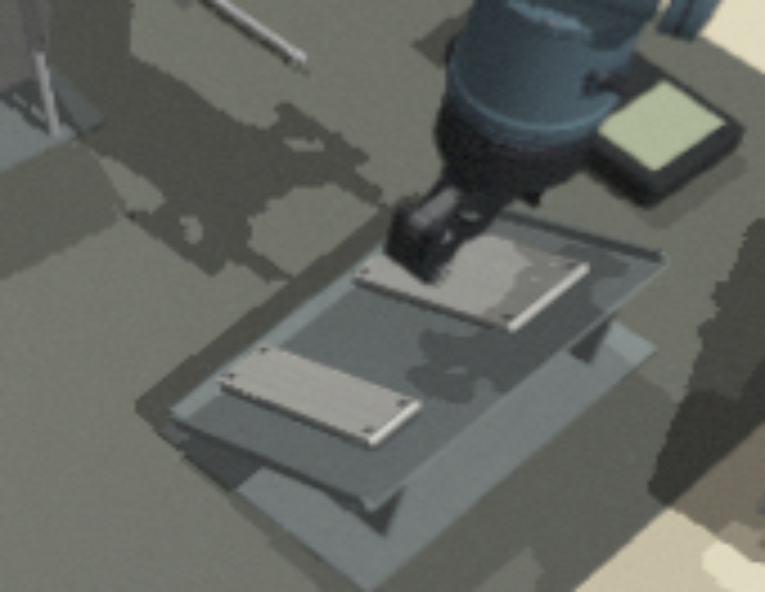

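View pics/hovt.png

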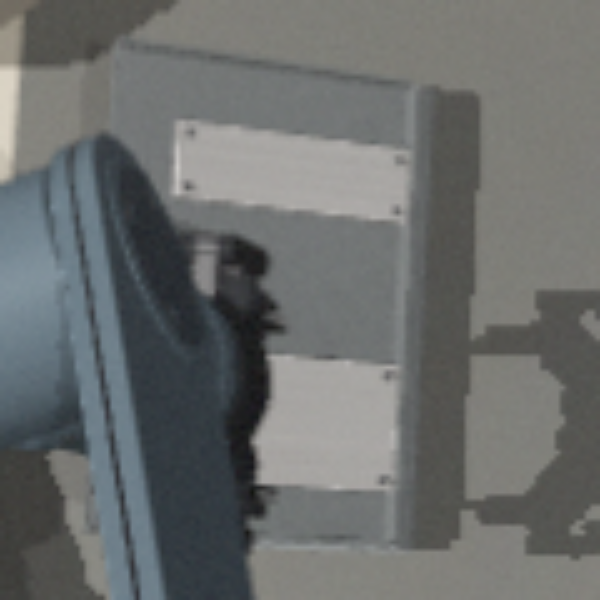

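Run:
```python
from h import *
W=np.load("Wh.npy"); W0=np.load("W_scene.npy")
m=(W[...,2]-W0[...,2]>.012)&(abs(W[...,0]-.52)<.05)&(abs(W[...,1]-.31)<.05)&(W[...,2]<.2)
P=W[m]
for a in np.arange(.09,.16,.005):
    q=P[(P[:,2]>=a)&(P[:,2]<a+.005)]
    if len(q)>2: print(a.round(3),len(q),q[:,0].min().round(3),q[:,0].max().round(3),q[:,1].min().round(3),q[:,1].max().round(3))
print(np.sort(P[:,2])[:10].round(4))
```

```text
0.115 4 0.511 0.517 0.317 0.321
0.12 6 0.515 0.523 0.309 0.321
0.125 4 0.509 0.516 0.317 0.321
0.13 3 0.517 0.523 0.317 0.321
0.135 6 0.512 0.523 0.317 0.321
0.155 5 0.506 0.522 0.32 0.323
0.16 23 0.51 0.541 0.302 0.324
[0.0358 0.0388 0.0868 0.1162 0.1177 0.1177 0.119  0.1205 0.1218 0.1227]
```

```bash
python3 -m jog '[{"gripper":0.074,"slide":[0,0,-0.015],"spin":0},{"gripper":0.074,"slide":[0,0,-0.030],"spin":0},{"gripper":0.074,"slide":[0,0,-0.036],"spin":0},{"gripper":0.074,"slide":[0,0,-0.040],"spin":0},{"gripper":0.074,"slide":[0,0,-0.042],"spin":0},{"gripper":0.074,"slide":[0,0,-0.044],"spin":0},{"gripper":0.074,"slide":[0,0,-0.045],"spin":0},{"gripper":0.074,"slide":[0,0,-0.045],"spin":0}]'
```

```text
time_s: 5.1
eef_pos: [0.4715, 0.3097, 0.0644]
tool_rot: [0.707, 0.707, 0.0, 0.0]
contact_force: [-0.0, 0.2, -0.6]
finger_gap: 0.074
```

```bash
python3 -m jog '[{"gripper":0.074,"slide":[0,0,-0.001],"spin":0},{"gripper":0.074,"slide":[0,0,-0.002],"spin":0},{"gripper":0.074,"slide":[0,0,-0.0025],"spin":0},{"gripper":0.074,"slide":[0,0,-0.0025],"spin":0},{"gripper":0.070,"slide":[0,0,-0.0025],"spin":0},{"gripper":0.067,"slide":[0,0,-0.0025],"spin":0},{"gripper":0.067,"slide":[0,0,-0.0025],"spin":0},{"gripper":0.067,"slide":[0,0,-0.0025],"spin":0}]'
```

```text
time_s: 6.1
eef_pos: [0.4714, 0.3097, 0.0618]
tool_rot: [0.707, 0.707, -0.0, -0.0]
contact_force: [-0.3, -0.3, -0.5]
finger_gap: 0.0672
```

```bash
python3 -m jog '[{"gripper":0.064,"slide":[0,0,0],"spin":0},{"gripper":0.060,"slide":[0,0,0],"spin":0},{"gripper":0.056,"slide":[0,0,0],"spin":0},{"gripper":0.05,"slide":[0,0,0],"spin":0},{"gripper":0.05,"slide":[0,0,0],"spin":0},{"gripper":0.05,"slide":[0,0,0],"spin":0},{"gripper":0.05,"slide":[0,0,0],"spin":0},{"gripper":0.05,"slide":[0,0,0],"spin":0}]' 80
```

```text
time_s: 7.1
eef_pos: [0.4717, 0.3098, 0.0629]
tool_rot: [0.707, 0.707, 0.0, 0.0]
contact_force: [-1.6, -1.3, 7.5]
finger_gap: 0.0607
```

Run:
```python
from workcell import *
from h import *
f=grab_frame("scene")
cv2.imwrite("pics/grip.png",cv2.resize(f["pixels"][290:400,350:490],None,fx=5.5,fy=5.4))
W=cloud(f)
d=silhouettes(f,"cover")
for k in d[:1]:
    c,n,s,Q=plane(W[k["region"]]);print(k["conf"],c.round(4),n.round(3),np.degrees(np.arccos(n[2])),len(Q))
```

```text
0.85 [0.4738 0.3336 0.0824] [-0.006 -0.575  0.818] 35.102650827433294 394
```

View pics/grip.png

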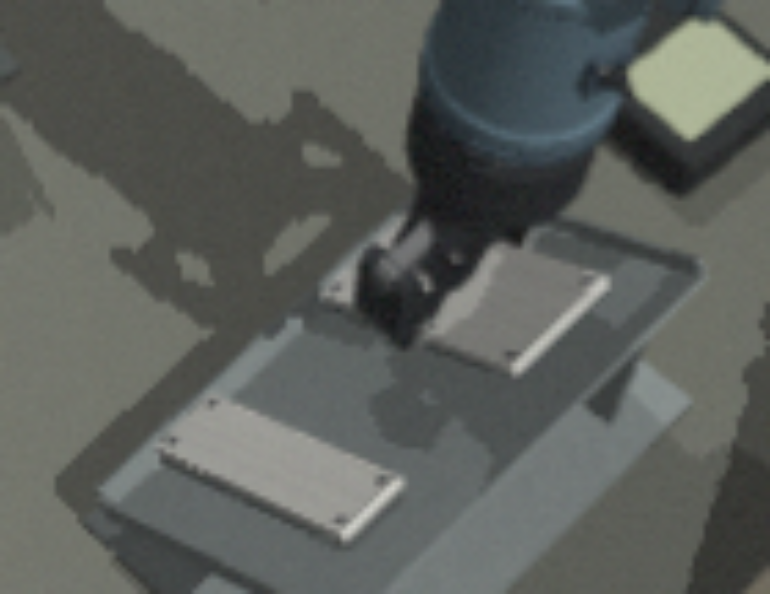

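```bash
python3 -m jog '[{"gripper":0.05,"slide":[0,0,0.004],"spin":0},{"gripper":0.05,"slide":[0,0,0.010],"spin":0},{"gripper":0.05,"slide":[0,0,0.020],"spin":0},{"gripper":0.05,"slide":[0,0,0.035],"spin":0},{"gripper":0.05,"slide":[0,0,0.055],"spin":0},{"gripper":0.05,"slide":[0,0,0.075],"spin":0},{"gripper":0.05,"slide":[0,0,0.090],"spin":0},{"gripper":0.05,"slide":[0,0,0.1],"spin":0}]'
python3 - <<'E'
from workcell import *
from h import *
for n in("scene","top"):
    f=grab_frame(n)
    cv2.imwrite(f"pics/lift_{n}.png",cv2.resize(f["pixels"][250:400,350:500] if n=="scene" else f["pixels"][160:300,130:270],None,fx=4,fy=4))
    W=cloud(f);np.savez(f"lift_{n}.npz",W=W)
    for k in silhouettes(f,"cover")[:1]:
        c,nn,s,Q=plane(W[k["region"]]);print(n,k["conf"],k["rect"],c.round(4),nn.round(3),np.degrees(np.arccos(nn[2])),len(Q)); print(cv2.minAreaRect(Q[:,:2].astype(np.float32)))
E
```

```text
time_s: 8.2
eef_pos: [0.4716, 0.3098, 0.1631]
tool_rot: [0.707, 0.707, 0.001, 0.0]
contact_force: [0.8, -0.0, -0.9]
finger_gap: 0.0605
scene 0.6 [438.4, 326.9, 61.3, 24.6] [0.474  0.3337 0.1822] [-0.014 -0.586  0.81 ] 35.88854828236864 438
((0.47124183177948, 0.3142760992050171), (0.09960776567459106, 0.06873684376478195), 88.87191009521484)
```

View pics/lift_scene.png

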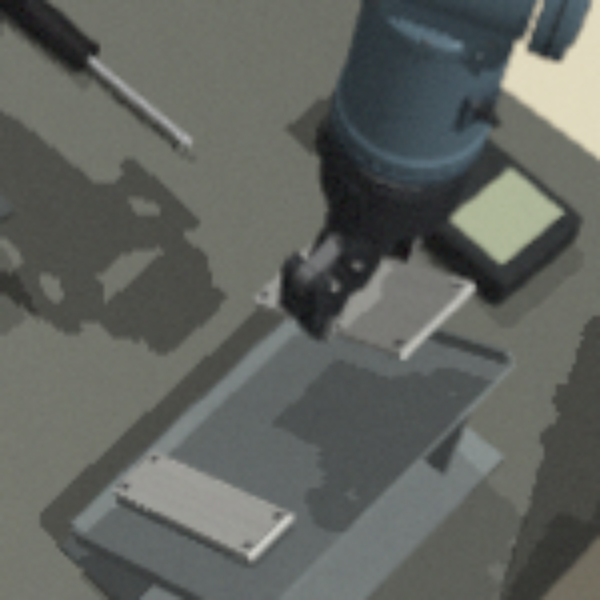

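View pics/lift_top.png

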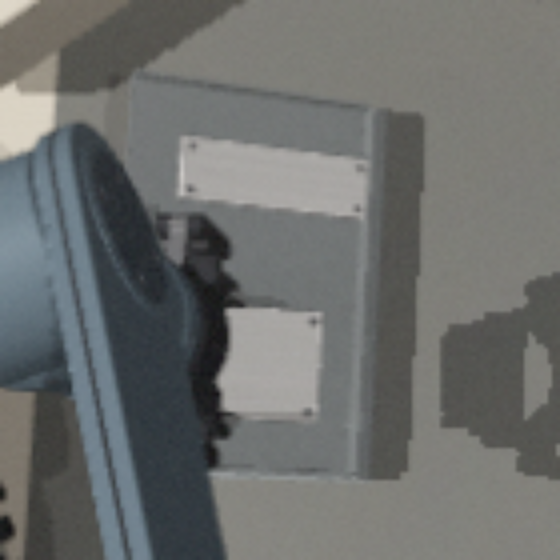

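```bash
python3 -m jog '[{"gripper":0.05,"slide":[0,0,0.04],"spin":0},{"gripper":0.05,"slide":[0.01,-0.02,0.09],"spin":-0.02},{"gripper":0.05,"slide":[0.02,-0.06,0.13],"spin":-0.05},{"gripper":0.05,"slide":[0.035,-0.11,0.16],"spin":-0.08},{"gripper":0.05,"slide":[0.05,-0.165,0.175],"spin":-0.11},{"gripper":0.05,"slide":[0.065,-0.22,0.175],"spin":-0.14},{"gripper":0.05,"slide":[0.08,-0.275,0.175],"spin":-0.16},{"gripper":0.05,"slide":[0.09,-0.315,0.175],"spin":-0.18}]'
python3 -m jog '[{"gripper":0.05,"slide":[0,-0.020,0],"spin":0},{"gripper":0.05,"slide":[0,-0.033,0],"spin":0},{"gripper":0.05,"slide":[0,-0.033,-0.015],"spin":0},{"gripper":0.05,"slide":[0,-0.033,-0.030],"spin":0},{"gripper":0.05,"slide":[0,-0.033,-0.045],"spin":0},{"gripper":0.05,"slide":[0,-0.033,-0.055],"spin":0},{"gripper":0.05,"slide":[0,-0.033,-0.055],"spin":0},{"gripper":0.05,"slide":[0,-0.033,-0.055],"spin":0}]'
python3 - <<'E'
from workcell import *
from h import *
s=state();q=s["tool_rot"];print(s["eef_pos"],np.degrees(2*np.arctan2(q[1],q[0])),s["finger_gap"])
for n in("scene","top"):
    f=grab_frame(n)
    cv2.imwrite(f"pics/drop_{n}.png",cv2.resize(f["pixels"][170:350,220:400] if n=="scene" else f["pixels"][140:300,290:450],None,fx=3.3,fy=3.3))
    W=cloud(f);np.savez(f"drop_{n}.npz",W=W)
    P=W[(W[...,0]>.52)&(W[...,0]<.61)&(W[...,2]>.2395)&(W[...,2]<.249)&(abs(W[...,1])<.012)]
    if len(P): print("edge",len(P),np.median(P,0).round(4))
    for k in silhouettes(f,"cover")[:1]:
        c,nn,s,Q=plane(W[k["region"]]);print(n,k["conf"],k["rect"],c.round(4),nn.round(3),np.degrees(np.arccos(nn[2])),"az",np.degrees(np.arctan2(nn[1],nn[0])),len(Q)); print(cv2.minAreaRect(Q[:,:2].astype(np.float32)))
E
```

```text
time_s: 9.4
eef_pos: [0.5615, -0.0077, 0.3355]
tool_rot: [0.769, 0.639, -0.001, -0.001]
contact_force: [-0.2, 0.7, -1.7]
finger_gap: 0.0606
time_s: 10.4
eef_pos: [0.5617, -0.0383, 0.2823]
tool_rot: [0.768, 0.64, 0.0, 0.0]
contact_force: [-0.6, 0.1, -1.2]
finger_gap: 0.0606
[ 0.56167099 -0.03825269  0.28226247] 79.64057708457763 0.060589423254196306
edge 104 [0.5676 0.0035 0.2427]
scene 0.88 [312.2, 228.9, 32.2, 21.0] [ 0.5628 -0.0235  0.2942] [-0.098 -0.566  0.819] 35.063425701449766 az -99.80419288515502 353
((0.5638177394866943, -0.03199325501918793), (0.10136543959379196, 0.0626901239156723), 78.4725112915039)
edge 51 [0.533  0.0065 0.2424]
```

View pics/drop_scene.png

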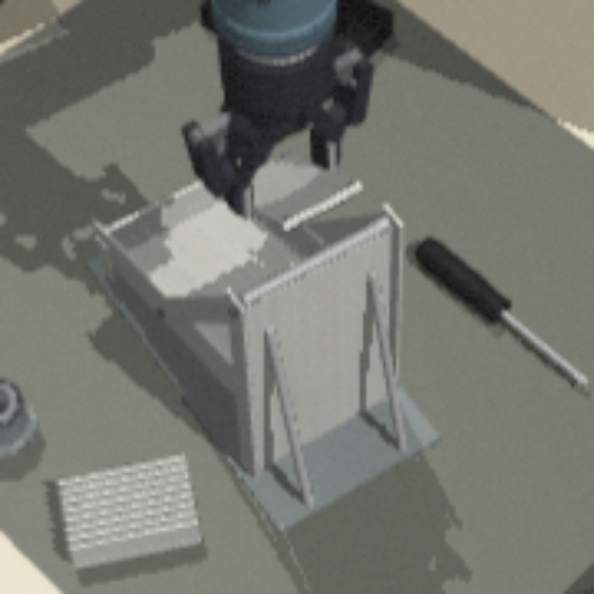

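View pics/drop_top.png

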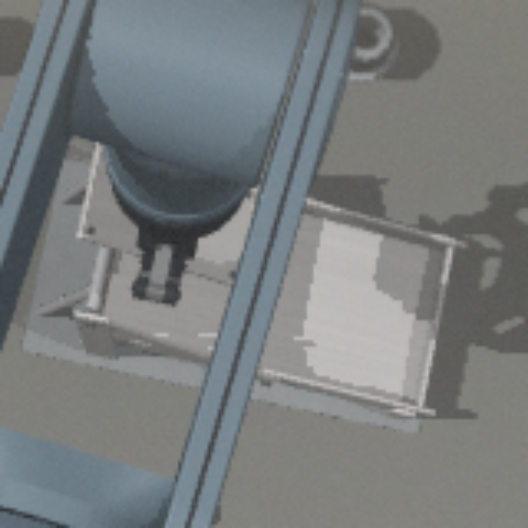

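```bash
python3 -m jog '[{"gripper":0.05,"slide":[0,0,-0.008],"spin":0},{"gripper":0.05,"slide":[0,0,-0.0155],"spin":0},{"gripper":0.05,"slide":[0,0,-0.0155],"spin":0},{"gripper":0.05,"slide":[0,0,-0.0155],"spin":0},{"gripper":0.05,"slide":[0,0,-0.0155],"spin":0},{"gripper":0.05,"slide":[0,0,-0.0155],"spin":0},{"gripper":0.05,"slide":[0,0,-0.0155],"spin":0},{"gripper":0.05,"slide":[0,0,-0.0155],"spin":0}]'
python3 - <<'E'
from workcell import *
from h import *
f=grab_frame("scene");W=cloud(f)
for k in silhouettes(f,"cover")[:1]:
    c,nn,s,Q=plane(W[k["region"]]);r=cv2.minAreaRect(Q[:,:2].astype(np.float32));print(c.round(4),nn.round(3),np.degrees(np.arccos(nn[2])),"az",np.degrees(np.arctan2(nn[1],nn[0])),r)
    x,y=r[0]; z=c[2]-(nn[0]*(x-c[0])+nn[1]*(y-c[1]))/nn[2]; print("centre",np.array([x,y,z])-.005*nn)
E
```

```text
time_s: 11.6
eef_pos: [0.5614, -0.0383, 0.2664]
tool_rot: [0.768, 0.64, 0.0, 0.0]
contact_force: [-0.1, 0.6, -2.3]
finger_gap: 0.0605
[ 0.5618 -0.0232  0.2783] [-0.097 -0.566  0.818] 35.07806252479333 az -99.75619446092038 ((0.5624493956565857, -0.03163377568125725), (0.09963364154100418, 0.06385517120361328), 79.86956024169922)
centre [ 0.56293632 -0.02880187  0.2685068 ]
```

```bash
python3 -m jog '[{"gripper":0.085,"slide":[0,0,0],"spin":0},{"gripper":0.085,"slide":[0,0,0],"spin":0},{"gripper":0.085,"slide":[0,0,0],"spin":0},{"gripper":0.085,"slide":[0,0,0],"spin":0},{"gripper":0.085,"slide":[0,0,0],"spin":0},{"gripper":0.085,"slide":[0,0,0],"spin":0},{"gripper":0.085,"slide":[0,0,0],"spin":0},{"gripper":0.085,"slide":[0,0,0],"spin":0}]'
python3 - <<'E'
from workcell import *
from h import *
for n in("scene","top"):
    f=grab_frame(n)
    cv2.imwrite(f"pics/fell_{n}.png",cv2.resize(f["pixels"][170:350,220:400] if n=="scene" else f["pixels"][140:300,290:450],None,fx=3.3,fy=3.3))
E
```

```text
time_s: 12.7
eef_pos: [0.5614, -0.0383, 0.2663]
tool_rot: [0.768, 0.64, 0.0, 0.0]
contact_force: [-0.6, -0.3, -0.9]
finger_gap: 0.0847
```

View pics/fell_scene.png

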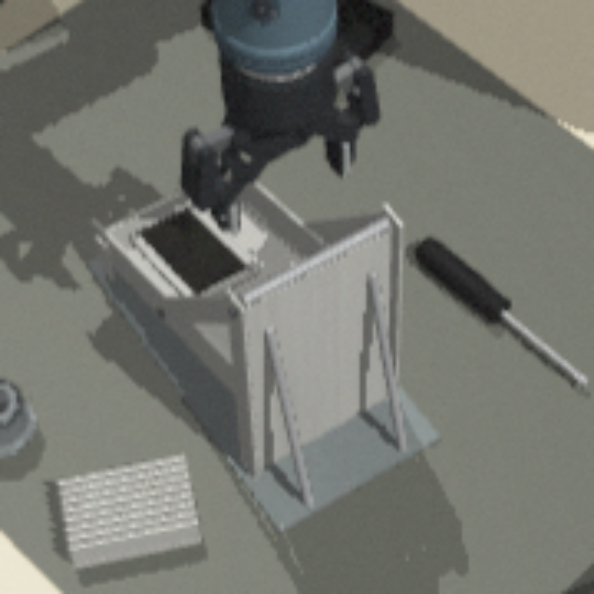

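View pics/fell_top.png

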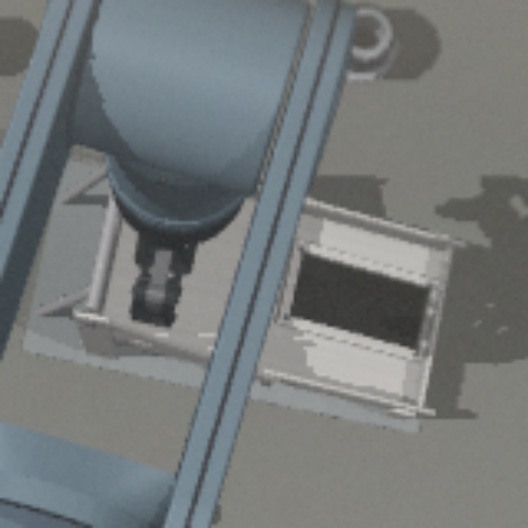

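It flipped: the black pad faces up between the walls at the stop (top crop about (365,300)). I'll lift clear and check.

```bash
python3 -m jog '[{"gripper":0.085,"slide":[0,0,0.02],"spin":0},{"gripper":0.085,"slide":[0,0,0.05],"spin":0},{"gripper":0.085,"slide":[0,0.0,0.09],"spin":0},{"gripper":0.085,"slide":[0,0.04,0.12],"spin":0},{"gripper":0.085,"slide":[0,0.09,0.12],"spin":0},{"gripper":0.085,"slide":[0,0.13,0.12],"spin":0},{"gripper":0.085,"slide":[0,0.15,0.12],"spin":0},{"gripper":0.085,"slide":[0,0.15,0.12],"spin":0}]'
python3 - <<'E'
from workcell import *
from h import *
R=[]
for n in("scene","top"):
    f=grab_frame(n); W=cloud(f); W0=np.load(f"W_{n}.npy")
    cv2.imwrite(f"pics/end_{n}.png",f["pixels"])
    box=(W[...,0]>.45)&(W[...,0]<.62)&(W[...,1]<-.05)&(W[...,1]>-.28)&(W[...,2]<.13)&(f["pixels"].max(2)<75)&(W[...,2]>.025)&(W[...,2]-W0[...,2]>.004)
    c,nn,s,Q=plane(W[box]); print(n,len(Q),c.round(4),nn.round(3),"tilt",np.degrees(np.arccos(nn[2])).round(1),"az",np.degrees(np.arctan2(nn[1],nn[0])).round(1)); print(cv2.minAreaRect(Q[:,:2].astype(np.float32)))
    f0=np.load(f"{n}0.npz")["pixels"]
    k=np.abs(f0.astype(int)-f["pixels"]).max(2)
    d=silhouettes(f,"narrow_cover_center")
    if d: print("narrow",np.nanmedian(W[d[0]["region"]],0).round(3))
print(state()["contact_force"])
E
```

```text
time_s: 13.8
eef_pos: [0.5613, 0.1125, 0.3862]
tool_rot: [0.767, 0.641, -0.0, 0.0]
contact_force: [-0.2, -0.1, 0.1]
finger_gap: 0.0852
scene 316 [ 0.5426 -0.1785  0.0499] [-0.053 -0.312  0.949] tilt 18.5 az -99.6
((0.54183030128479, -0.18103161454200745), (0.10436781495809555, 0.04654236137866974), 78.13314819335938)
narrow [0.595 0.316 0.07 ]
top 616 [ 0.5421 -0.1817  0.0489] [-0.053 -0.303  0.951] tilt 17.9 az -100.0
((0.5424091815948486, -0.18165166676044464), (0.09879341721534729, 0.047158218920230865), 78.64778137207031)
narrow [0.595 0.291 0.051]
[-0.64001512 -0.35323031  0.11947839]
```

View pics/end_scene.png

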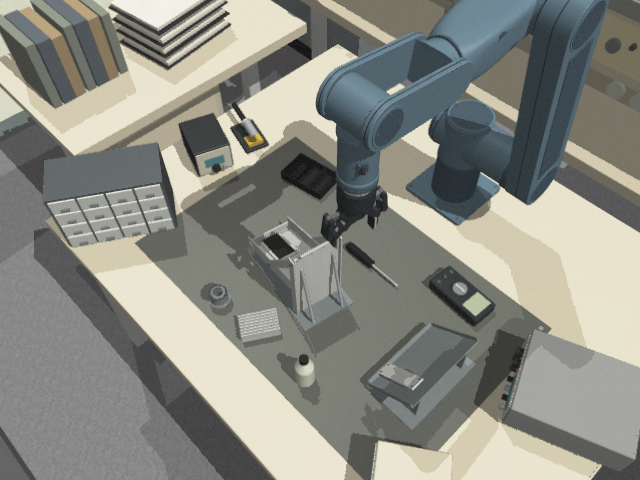

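View pics/end_top.png

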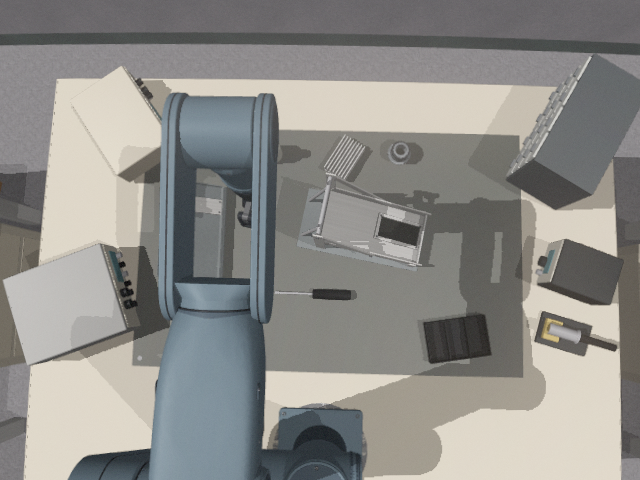

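```bash
python3 -c "
from workcell import *
print(sign_off())"
```

```text
the job is handed in; nothing more can be done
None
```

The wide cover was flipped on the ramp and now lies on the catch slope with its black pad up. I handed the job in at about 14 s; the hand-in reports no verdict.

**What I did:** I gripped the cover across its width in the rack and carried it at about 35° to the trip edge. I turned it 10° to square it with the ramp and let it go about 25 mm above the edge and 33 mm downhill of it. Then I held still until it landed.

**Last checks:**
- **Cover:** it lies flat between the side walls. Its tilt measures 17.9° in one view and 18.5° in the other, against the slope's 18°. Its centre is about 183 mm downhill of the edge and about 50 mm above the table.
- **Robot:** the gripper is open and clear, with no force beyond the usual sensor noise.
- **Other things:** the narrow cover measures the same in the scene view as at the start. I compared the remaining loose things only by eye, and they look unmoved.

**Disagreements:**
- **Narrow cover, top view:** its last reading there was 22 mm off in y, because the arm hides most of it. I relied on the scene view.
- **Finger gap:** it read 60.5 mm on the 64 mm cover. The grip held with no slip that I could see.
- **Camera offset:** the two views differ by 2 to 4 mm in y, so I used distances relative to the edge.
- **Turn-over:** I saw it only from its end state; I took no picture during the fall.

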